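# Clear the scrape-down tray into its covered waste well

### The job

The four flakes of hardened filler on the scrape-down tray must go into its waste well: lift the cover's handle end over the two bumps and slide the cover fully open, then push the flakes into the well with the scraper block (not with the fingers). Set the scraper down flat on the bare plate, clear of the cover, then slide the cover shut again, lifting it over the bumps so that it drops fully home behind them. Leave the loose paint brush, the dropper bottle and the black can where they stand.

Things in the scene. Friction and masses are not known exactly. Their poses are not given: they have to be found in the camera images.
- tray: Grey sheet-steel scrape-down tray, fixed, 474 mm long (its y) x 158 wide (its x), 107 high. Origin: centre of its underside, on the bench; z up, +y toward the plate end (robot's left at yaw 0). From +y to -y: scraping plate (y 0.035 to 0.233), waste well (y -0.085 to 0.035), deck (y -0.085 to -0.235, top z 0.070, cheeks at x +-0.077 up to z 0.107) over which the open cover lies.
- plate_mid (a point): Middle of the bare steel plate, on its top: tray x 0, y 0.135, z 0.080. Plate 150 mm wide (x), 198 mm long (y), with side rims at x +-0.075 and an end rim at y 0.233 that stand 13 mm above it; at y 0.035 it ends in a straight open edge above the well.
- well_mid (a point): Middle of the waste well's floor: tray x 0, y -0.025, z 0.008. The well is 120 mm long (y) and 150 wide, 130 between two 10 mm ledges (top z 0.070) along its sides.
- bumps_mid (a point): Midway between the tops of two rigid steel detent bumps, one on each ledge of the well (tray x +-0.070), 8 mm high: tray y 0.015 to 0.023, tops at z 0.078. The cover's flange passes them only when lifted.
- cover_handle (a point): Centre of the dark grab bar on the aluminium cover (146 x 122 mm). Bar level, 76 mm long (tray y), 14 wide, 12 thick, on end posts, 35 mm above the sheet; when shut at tray x 0, y -0.010, z 0.120. Grip it across its width from above. Axes: the cover's, parallel to the tray's when it lies flat.
- cover_slide (a joint): Travel of the cover along the tray's -y, m: 0 shut over the well, 0.130 fully open over the deck; 1.2 N friction, stays where left. Its handle end has a downturned flange 12 mm deep (tray y 0.028 to 0.032 at 0). Shut, the flange lies behind the bumps with 5 mm of play: blocked at 0.005. Coming back lowered it strikes them at 0.017.
- cover (a joint): Lift of the cover's handle end, rad: 0 flat, grows as the handle rises, stop at 0.40. The cover (0.30 kg) swings about a rod at its -y end that runs in slots (tray y -0.088, z 0.083 when shut), 78 mm from the bar's centre and 118 mm from the flange. The flange clears the bumps above 0.07 rad (bar 5.5 mm up); raising the bar 10 to 15 mm is ample. It falls flat when let go.
- scraper: Scraper block 120 mm long (its x), 50 deep (y), 24 high, rubber sole, 0.30 kg; starts sole down on the bench beyond the tray's +y end. Origin: centre of the sole. A flat light-wood handle, 104 mm wide (x), 16 thick, leans 35 deg from vertical toward the block's +y: pinch it across its thickness with the tool tilted 35 deg. Push the block along its own -y, handle leaning back.
- scraper_grip (a point): Point to grip in the middle of the scraper's leaning handle: x 0, y 0.0276, z 0.0708 from the scraper's origin, 25 mm short of the handle's top end along the handle and 38 mm along it from the top of the block; axes those of the scraper.
- flat_brush: Flat paint brush lying on the bench, 208 mm long (its y), 34 wide, 14 high; origin centre of underside. Bystander.
- dropper_bottle: Small brown dropper bottle, 37 mm across, 117 mm high; origin centre of underside. Bystander.
- black_can: Slim black can with screw cap, 73 mm across, 206 mm high; origin centre of underside. Bystander.
- flake_1: Pale, flat, five-cornered flake of hardened filler, about 39 x 30 x 7 mm, 20 g, lying loose on the plate at the start; origin centre of its underside.
- flake_2: Pale, flat, five-cornered flake of hardened filler, about 36 x 33 x 8 mm, 20 g, lying loose on the plate at the start; origin centre of its underside.
- flake_3: Pale, flat, five-cornered flake of hardened filler, about 39 x 29 x 7 mm, 20 g, lying loose on the plate at the start; origin centre of its underside.
- flake_4: Pale, flat, five-cornered flake of hardened filler, about 34 x 29 x 9 mm, 20 g, lying loose on the plate at the start; origin centre of its underside.

How it is judged:
By the outcome, as a careful person would: the job done as asked, in the order asked, and still so for the second after the job is handed in, with the robot touching nothing.
It also fails if it takes over 64 s, if anything falls off the work surface, if the arm or the gripper's body presses on something with over 40 N, if the wrist force passes 120 N, or if a joint passes its speed limit or range.

### The arm

A 7-joint arm with a two-finger parallel gripper is mounted at the origin on a cart in front of the work surface, level with it; the furniture and walls round the work are solid. World frame = base frame: x ahead of the robot, y to its left, z up, the work surface at z = 0. Lengths are in mm, angles in rad, forces in N, time in s.
With the tool pointing down it reaches from about 350 to 775 mm from the base axis. Payload 3.1 kg.
Tool frame: the origin (TCP) lies between the finger pads; the fingertips stand 17 mm ahead of it and the grasp point (between the pads) lies 2 mm behind it; z points along the fingers, y is the line along which they close (so a half turn about z gives the same grasp; the last joint's range is limited). The gripper opens to 85 mm and grips with 20 to 120 N. Pads are 22 mm wide; open, the fingers measure 114 mm over their backs; the gripper's body (76 mm by 85 mm) begins 54 mm behind the grasp point. The pads swing forward as they close: fully open they stand 13 mm farther back than shut.
Start: joints at [1.145, 0.311, 0.014, 1.512, -0.004, 1.319, -0.027], TCP at [205.979, -509.99, 248.304] pointing down, gripper open.
Joint ranges: [-2.7, 2.7], [-0.3, 1.91], [-1.27, 1.3], [0.12, 2.57], [-1.44, 4.58], [0.2, 2.03], [-3.05, 3.05]. Speed limits (rad/s): [2.79, 2.79, 3.14, 3.14, 3.14, 3.14, 3.14].

### API

Orientations are given as a unit quaternion [w, x, y, z].
In Python, from station import telemetry, eyes, r, nets gives the robot as it stands. The module is installed in compiled form; this text tells all that it offers.
- The arm moves only by the tool send_rows, never from a script. Its argument "series" is a list of rows, each a list of 6 numbers: the shift along the tool's x, y, z normalised to -1 to 1, where 1 is 1000 mm, then the turn, a rotation vector about the tool's x, y, z normalised to -1 to 1, where 1 is 180 degrees. In form: [[dx, dy, dz, rx, ry, rz], ...]. A call has 1 to 8 rows; each row is the pose to reach, as a shift and turn from the pose commanded when the call began, along the tool's axes at that moment, turning the shorter way round; what a row does not reach only later rows make up. A row lasts 1/12 s, in which the tool goes at most 41.7 mm and 7.16 degrees, less where a joint would pass 70% of its speed; a pose out of reach is approached as far as the arm can. A call with a number of a shift or a turn outside -1 to 1 is refused whole. A call with a gripper value outside its range is refused whole. "fingers" is the closure, from 0 (fully open) to 1 (shut), set as the call begins (left out, the last holds). The fingers move at their own pace and stop on an object; the grip force is fixed at half the most. Time passes only in rows, so rows that repeat a pose let the fingers close. It gives the time, the measured TCP pose, the force, the opening and the grip force at its end, in the units of the state.
- telemetry.get_obs(): the state, without advancing time (a new reading comes with each control period).
- eyes.camera(name): name is "side" or "top"; returns a dict with "image" (480x640x3 uint8, red, green, blue), "z_map" (480x640 float32, mm along the optical axis (not along the pixel's ray), 0 where there is no reading), "intrinsics" (3x3 intrinsics, pixels), "k1" (the pictures are not rectified: a ray, as slopes to the right and down, at radius r is drawn at 1 + k1 r^2 times it, then the intrinsics apply), "T" (4x4, takes a point from camera to world coordinates). Camera axes: x right, y down, z forward; pixel columns grow to the right and rows downward; lengths in mm; the calibration is good to about 2 mm. A picture is of the moment at which its call begins.
- r.close_job(): hands the job in; it is judged then, once.
Trained networks look in the newest picture that a camera, given by its name, has taken for a name from the list of things; names that differ only in an ending like _2 or _b are one class to them, and where a whole thing is asked for, a point or a joint stands for the part that bears it (a point fixed in the world has none). Each returns a list of dicts, best first, with "score" (0 to 1); they miss things now and then, are a little off and sometimes report something else, mostly with a low value. They report only what shows in the picture. A call takes as long as a camera call.
- nets.outline_of(label, camera): "pixels" (480x640 bool, what is visible of it) and "position" ([column, row] in pixels, amid what is visible of it).
The state is a dict: "time": time; "joints": joint angles; "qd": joint speeds; "tau": joint torques, N m; "tcp_pos": TCP position; "eef_rot": TCP orientation; "wrist_force": force on the tool from outside, world axes, zero at the start; "wrist_torque": the same for the moment, N m; "opening": opening from 0.0 (shut) to 1.0 (fully open); "grasp_force": force on a finger pad.
Only numpy, scipy, OpenCV 4.12 (cv2) and the standard library are available. Lean on these libraries where they do the work, as an engineer would, in place of code of your own. Each camera call takes 0.05 s, during which the arm holds its last target. There are 200 camera calls.

## Working session

There is one attempt and no reset: what is moved stays moved. The work goes in short steps, Python scripts to look and compute and a tool call to move; the robot and the scene stay as the last step left them, time stands still between calls to the robot, and variables do not carry over. Pictures are saved under pics/ and viewed, at most 10 in all, crops included, and the job is handed in when it is done.

Besides the shell and the picture viewer there is one more tool, called after ">>>" as name(argument=value, ...), one argument or row to a line, values as JSON. send_rows: Moves the arm, as the interface text tells. Scaled input: -1 to 1 covers 1000 mm each way for a shift and 180 degrees each way for a turn. Its arguments: {"type":"object","properties":{"series":{"type":"array"},"fingers":{"type":"number"}},"required":["series"]}

```bash
mkdir -p pics; ls; cat > h.py <<'E'
import numpy as np, cv2
from scipy.spatial.transform import Rotation as R
from station import telemetry, eyes, r, nets
def cloud(c):
    K=c["intrinsics"];z=c["z_map"];h,w=z.shape
    v,u=np.mgrid[:h,:w]
    d=np.array([c["k1"],0,0,0,0],float)
    p=cv2.undistortPoints(np.stack([u,v],-1).reshape(-1,1,2).astype(np.float64),K,d).reshape(h,w,2)
    P=np.concatenate([p*z[...,None],z[...,None]],-1)
    W=P@c["T"][:3,:3].T+c["T"][:3,3]
    W[z<=0]=np.nan
    return W
def save(c,n): cv2.imwrite("pics/"+n,c["image"][...,::-1])
E
python3 - <<'E'
from h import *
for n in ("side","top"):
    c=eyes.camera(n); save(c,n+"0.png"); W=cloud(c); np.save(n+"0.npy",W)
    print(n,c["T"].round(2).tolist(),c["k1"],c["intrinsics"].tolist())
    for l in ["tray","cover_handle","scraper","flat_brush","dropper_bottle","black_can","flake_1"]:
        for o in nets.outline_of(l,n)[:5]:
            m=o["pixels"]; print(l,round(o["score"],2),np.round(o["position"]),m.sum(),np.nanmedian(W[m],0).round(0),np.nanpercentile(W[m],2,axis=0).round(0),np.nanpercentile(W[m],98,axis=0).round(0))
print(telemetry.get_obs())
E
```

```text
pics
side [[-1.0, -0.07, 0.07, 396.54], [-0.09, 0.51, -0.86, 1210.07], [0.02, -0.86, -0.51, 851.37], [0.0, 0.0, 0.0, 1.0]] 0.038762594689332464 [[522.7924671633626, 0.0, 312.93366567543467], [0.0, 522.7924671633626, 237.66479166145277], [0.0, 0.0, 1.0]]
tray 0.57 [314. 250.] 5475 [488. -10.  80.] [ 401. -343.   13.] [585. 122. 108.]
cover_handle 0.96 [314. 226.] 1177 [ 501. -141.   86.] [ 431. -220.   76.] [576. -88. 127.]
cover_handle 0.55 [274. 398.] 955 [529. 456.  13.] [508. 330.  -0.] [556. 518.  16.]
scraper 0.64 [322. 315.] 1109 [453. 231.  27.] [402. 179.   4.] [509. 264.  95.]
flat_brush 0.9 [274. 397.] 866 [529. 457.  13.] [508. 334.   6.] [553. 517.  16.]
dropper_bottle 0.63 [304. 190.] 149 [ 571. -443.   58.] [ 556. -460.   29.] [ 587. -431.  104.]
black_can 0.57 [329. 172.] 929 [ 483. -440.  128.] [ 449. -472.   42.] [ 516. -425.  207.]
flake_1 0.62 [326. 242.] 78 [461. -40.  87.] [444. -58.  79.] [478. -28.  91.]
flake_1 0.61 [321. 322.] 1176 [453. 229.  26.] [402. 175.   0.] [512. 264.  95.]
flake_1 0.47 [329. 258.] 90 [448.  11.  87.] [432.  -6.  80.] [465.  24.  90.]
[... 1307 characters left out ...]
30261,  0.31086819,  0.01397401,  1.51145978, -0.00441584,
        1.31919409, -0.02723291]), 'qd': array([ 9.14018004e-04, -1.29475143e-03,  4.56161924e-04,  8.55504677e-05,
        7.34121998e-04, -6.72386858e-04,  7.72656838e-04]), 'tau': array([ 3.39495250e-05, -3.79767001e+01,  1.45809143e-01, -2.30851203e+01,
        1.21568723e-02,  1.53571527e-03, -2.68259079e-06]), 'tcp_pos': array([ 206.00341047, -510.00119727,  248.33752206]), 'eef_rot': array([4.91938260e-05, 9.81638137e-01, 1.90752627e-01, 1.22905768e-05]), 'wrist_force': array([0.51155603, 0.23938293, 0.8244511 ]), 'wrist_torque': array([ 0.04228781,  0.01032883, -0.03300562]), 'grasp_force': 0.0, 'opening': 0.9934258277731914}
```

```bash
python3 - <<'E'
from h import *
im=cv2.imread("pics/top0.png")
cv2.imwrite("pics/topc.png",cv2.resize(im[190:320,120:540],None,fx=1.9,fy=1.9,interpolation=cv2.INTER_CUBIC))
for n in ("top","side"):
    W=np.load(n+"0.npy"); X,Y,Z=W[...,0],W[...,1],W[...,2]
    b=(X>380)&(X<620)&(Y>-380)&(Y<135)
    def rect(m): 
        q=W[m][:,:2].astype(np.float32); return len(q),cv2.minAreaRect(q)
    print(n,"tray",rect(b&(Z>85)))
    print("cheeks",rect(b&(Z>100)&(Z<112)&(Y<-200)))
    hm=b&(Z>119)&(Z<132)&(Y>-250)&(Y<-50); print("bar",rect(hm),np.median(W[hm],0))
    rm=b&(Z>89)&(Z<97)&(Y>-60)&((X<430)|(X>560)); print("rim",rect(rm))
    pm=b&(Z>78)&(Z<84)&(Y>-90);print("plate z",np.median(Z[pm]))
    s=(X>380)&(X<530)&(Y>140)&(Y<300)
    print("scr all",rect(s&(Z>10)),"handle",rect(s&(Z>30)),"block top",rect(s&(Z>20)&(Z<27)))
    hm=s&(Z>32); A=W[hm]; c=A.mean(0); U,S,V=np.linalg.svd(A-c,full_matrices=False); print("handle plane",c,V,S, A[:,2].max())
    t=s&(Z>85);print("top edge",rect(t))
E
```

```text
top tray (3989, ((495.619140625, -120.84419250488281), (165.5897979736328, 472.5159606933594), 7.512111663818359))
cheeks (334, ((517.317626953125, -272.3630065917969), (162.14549255371094, 164.771728515625), 7.546125411987305))
bar (182, ((498.9664611816406, -135.30624389648438), (14.73090648651123, 74.38265991210938), 7.622830867767334)) [ 497.78319454 -135.96852018  125.98571653]
rim (275, ((478.3340148925781, 22.294227600097656), (160.9500274658203, 183.18280029296875), 7.350567817687988))
plate z 80.90858880637381
scr all (1282, ((448.02001953125, 208.82005310058594), (118.51596069335938, 71.1595458984375), 43.675437927246094)) handle (1051, ((445.7607421875, 210.94186401367188), (107.69850158691406, 65.07475280761719), 43.5550651550293)) block top (153, ((456.4905700683594, 200.759521484375), (117.21943664550781, 44.70282745361328), 43.84803771972656))
handle plane [442.52535867 211.84162421  68.2855514 ] [[-0.69200707 -0.71936081 -0.06038405]
 [ 0.48758413 -0.40407826 -0.77393958]
 [ 0.53234193 -0.56501396  0.63037393]] [971.63617056 843.55202173  97.79455317] 97.9957776221997
[... 647 characters left out ...]

scr all (972, ((450.4068603515625, 214.69435119628906), (119.2623291015625, 70.05297088623047), 39.3980598449707)) handle (484, ((446.09002685546875, 218.97134399414062), (108.92854309082031, 57.843292236328125), 39.47624588012695)) block top (276, ((458.38153076171875, 204.30816650390625), (116.53970336914062, 47.105995178222656), 42.52412414550781))
handle plane [445.46776833 234.61234225  75.5680724 ] [[ 0.82294804  0.48730868 -0.29203899]
 [ 0.06670366 -0.59337234 -0.80215951]
 [-0.56418715  0.64065553 -0.52081988]] [728.4440581  465.27779569 105.25146911] 97.31065875912805
top edge (238, ((431.916259765625, 231.368408203125), (102.77215576171875, 17.10111427307129), 43.23091125488281))
```

View pics/topc.png

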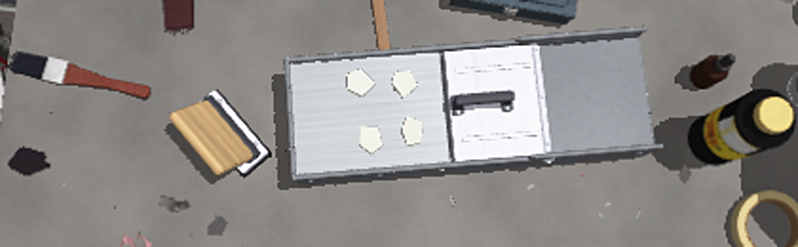

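View pics/side0.png

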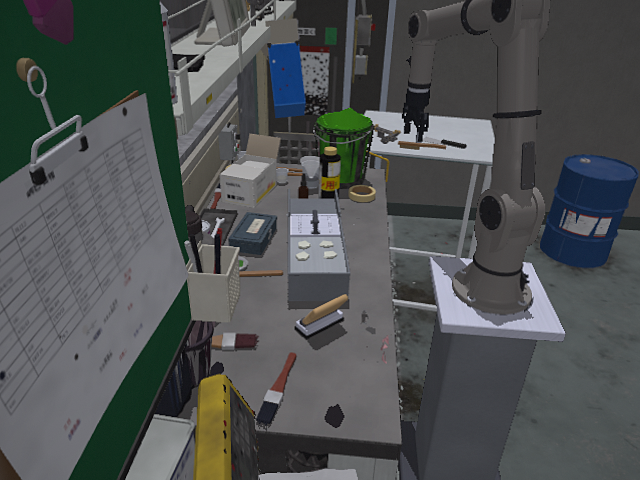

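```bash
cat >> h.py <<'E'
O=np.array([498.7,-120.,0]); YAW=7.55
def T(p): return O+R.from_euler('z',YAW,degrees=True).apply(p)      # tray mm -> world
def Ti(p): return R.from_euler('z',YAW,degrees=True).inv().apply(np.asarray(p)-O)
def ax(x,y,z): return R.from_matrix(np.array([x,y,z]).T)
def rot(kind,yaw=YAW,th=0):
    Z=R.from_euler('z',yaw,degrees=True)
    if kind=="cover": b=ax([0,1,0],[1,0,0],[0,0,-1]); return Z*R.from_euler('x',th)*b   # th: cover lift rad
    c,s=np.cos(np.radians(35)),np.sin(np.radians(35)); return Z*ax([1,0,0],[0,-c,s],[0,-s,-c])
def pose():
    o=telemetry.get_obs(); q=o["eef_rot"]; return np.array(o["tcp_pos"]),R.from_quat([q[1],q[2],q[3],q[0]]),o
def rows(targets,base=None):
    p,Q=base or pose()[:2]
    for P,S in targets:
        print(np.r_[Q.inv().apply(np.asarray(P)-p)/1000,(Q.inv()*S).as_rotvec()/np.pi].round(4).tolist())
E
python3 - <<'E'
from h import *
C=rot("cover")
rows([((500.7,-132.5,200),C)])
E
```

```text
[0.4146, -0.2397, 0.0483, 0.0, 0.0, -0.4198]
```

>>> send_rows(
  series=[
    [0.415, -0.24, 0.048, 0, 0, -0.42],
    [0.415, -0.24, 0.048, 0, 0, -0.42],
    [0.415, -0.24, 0.048, 0, 0, -0.42],
    [0.415, -0.24, 0.048, 0, 0, -0.42],
    [0.415, -0.24, 0.048, 0, 0, -0.42],
    [0.415, -0.24, 0.048, 0, 0, -0.42],
    [0.415, -0.24, 0.048, 0, 0, -0.42],
    [0.415, -0.24, 0.048, 0, 0, -0.42],
  ],
  fingers=0.4,
)

```text
time: 1.47
tcp_pos: [410.9, -246.9, 215.3]
eef_rot: [0.001, 0.768, 0.64, 0.0]
wrist_force: [0.6, -0.9, -0.0]
opening: 0.598
grasp_force: 0.0
```

```bash
python3 - <<'E'
from h import *
C=rot("cover")
print(pose()[0])
rows([((500.7,-132.5,180),C)])
E
```

```text
[ 410.93733394 -246.87592676  215.33015387]
[0.1287, 0.0677, 0.0353, 0.0003, 0.0003, -0.0996]
```

>>> send_rows(
  series=[
    [0.1287, 0.0677, 0.0353, 0.0003, 0.0003, -0.0996],
    [0.1287, 0.0677, 0.0353, 0.0003, 0.0003, -0.0996],
    [0.1287, 0.0677, 0.0353, 0.0003, 0.0003, -0.0996],
    [0.1287, 0.0677, 0.0353, 0.0003, 0.0003, -0.0996],
    [0.1287, 0.0677, 0.0353, 0.0003, 0.0003, -0.0996],
    [0.1287, 0.0677, 0.0353, 0.0003, 0.0003, -0.0996],
  ],
)

```text
time: 1.97
tcp_pos: [500.9, -132.6, 179.3]
eef_rot: [-0.001, 0.66, 0.752, 0.0]
wrist_force: [-0.4, -1.0, -0.4]
opening: 0.597
grasp_force: 0.0
```

```bash
python3 - <<'E'
from h import *
print(pose()[0],pose()[2]["wrist_force"])
ims=[]
for n in ("top","side"):
    c=eyes.camera(n); W=cloud(c); X,Y,Z=W[...,0],W[...,1],W[...,2]
    uv=(360,200) if n=="top" else (290,180)
    im=c["image"][uv[1]-30:uv[1]+90,uv[0]-60:uv[0]+90,::-1]; ims.append(cv2.resize(im,None,fx=2.6,fy=2.6,interpolation=cv2.INTER_CUBIC))
    f=(abs(X-500)<60)&(abs(Y+132)<40)&(Z>140)&(Z<185)
    print(n,"fingers",f.sum(),np.median(W[f],0),[np.percentile(W[f][:,i],[3,97]).round(1) for i in (0,1,2)])
    b=(abs(X-500)<30)&(abs(Y+132)<60)&(Z>119)&(Z<131); print("bar",b.sum(),np.median(W[b],0),[np.percentile(W[b][:,i],[3,97]).round(1) for i in (0,1)])
cv2.imwrite("pics/close1.png",np.hstack(ims))
C=rot("cover"); rows([((500.7,-132.5,119),C)])
E
```

```text
[ 500.92765702 -132.64204498  179.34594128] [-0.38427469 -1.0333042  -0.36251189]
  return _methods._mean(a, axis=axis, dtype=dtype,
  ret = um.true_divide(
Traceback (most recent call last):
IndexError: index -1 is out of bounds for axis 0 with size 0
```

```bash
python3 - <<'E'
from h import *
c=eyes.camera("side"); W=cloud(c); X,Y,Z=W[...,0],W[...,1],W[...,2]
im=c["image"][150:270,240:390,::-1]; cv2.imwrite("pics/close1.png",cv2.resize(im,None,fx=5,fy=5,interpolation=cv2.INTER_CUBIC))
for lo,hi in ((160,172),(172,184)):
  f=(abs(X-500)<80)&(abs(Y+132)<40)&(Z>lo)&(Z<hi); print("fingers",f.sum(),np.sort(X[f]).round(0)[::3])
b=(abs(X-500)<30)&(abs(Y+132)<60)&(Z>119)&(Z<131); print("bar",b.sum(),np.median(W[b],0),cv2.minAreaRect(W[b][:,:2].astype(np.float32)))
C=rot("cover"); rows([((500.7,-132.5,119),C)])
E
```

```text
fingers 2 [473.]
fingers 32 [465. 468. 471. 473. 476. 529. 530. 532. 533. 539. 539.]
bar 66 [ 501.50045853 -127.19219472  125.79471856] ((502.6104736328125, -132.34567260742188), (13.02536392211914, 80.51822662353516), 8.920014381408691)
[0.0034, 0.0012, 0.0608, -0.0005, 0.0, -0.0023]
```

View pics/close1.png

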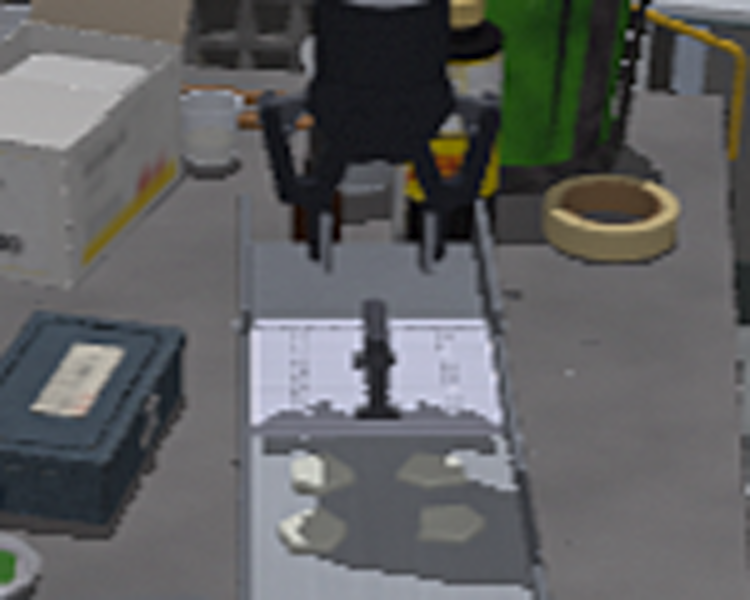

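>>> send_rows(
  series=[
    [0, 0, 0.02, 0, 0, 0],
    [0, 0, 0.04, 0, 0, 0],
    [0, 0, 0.06, 0, 0, 0],
    [0, 0, 0.061, 0, 0, 0],
    [0, 0, 0.061, 0, 0, 0],
  ],
)

```text
time: 2.48
tcp_pos: [498.9, -136.3, 118.3]
eef_rot: [-0.002, 0.662, 0.749, -0.001]
wrist_force: [0.2, -0.0, 0.6]
opening: 0.6
grasp_force: 0.0
```

>>> send_rows(
  series=[
    [0, 0, 0, 0, 0, 0],
    [0, 0, 0, 0, 0, 0],
    [0, 0, 0, 0, 0, 0],
    [0, 0, 0, 0, 0, 0],
  ],
  fingers=1,
)

```text
time: 2.82
tcp_pos: [499.3, -135.3, 120.3]
eef_rot: [-0.001, 0.661, 0.75, -0.001]
wrist_force: [-6.0, -0.2, 6.1]
opening: 0.151
grasp_force: 59.9
```

```bash
cat >> h.py <<'E'
def arc(th,s,y0,th0=0,s0=0):   # tray-frame displacement of bar for lift th, travel s
    f=lambda t,s: np.array([0,78*np.cos(t)-37*np.sin(t)-s,78*np.sin(t)+37*np.cos(t)])
    return R.from_euler('z',YAW,degrees=True).apply(f(th,s)-f(th0,s0))
def arcrows(seq,th0,s0):
    p=np.zeros(3);Q=rot("cover",th=th0)
    rows([(arc(t,s,0,th0,s0),rot("cover",th=t)) for t,s in seq],(p,Q))
E
python3 - <<'E'
from h import *
arcrows([(.04,.5),(.08,1),(.12,1.5),(.16,2),(.16,2),(.16,2)],0,0)
print()
arcrows([(.16,s) for s in (12,29,46,63,80,97,114,127)],.16,2)
E
```

```text
[-0.002, 0.0, -0.0031, 0.0, 0.0127, -0.0]
[-0.0042, 0.0, -0.0061, 0.0, 0.0255, -0.0]
[-0.0065, 0.0, -0.0091, 0.0, 0.0382, -0.0]
[-0.0089, 0.0, -0.012, 0.0, 0.0509, 0.0]
[-0.0089, 0.0, -0.012, 0.0, 0.0509, 0.0]
[-0.0089, 0.0, -0.012, 0.0, 0.0509, 0.0]

[-0.0099, 0.0, -0.0016, 0.0, 0.0, 0.0]
[-0.0267, 0.0, -0.0043, 0.0, 0.0, 0.0]
[-0.0434, 0.0, -0.007, 0.0, 0.0, 0.0]
[-0.0602, 0.0, -0.0097, 0.0, 0.0, 0.0]
[-0.077, 0.0, -0.0124, 0.0, 0.0, 0.0]
[-0.0938, 0.0, -0.0151, 0.0, 0.0, 0.0]
[-0.1106, 0.0, -0.0178, 0.0, 0.0, 0.0]
[-0.1234, 0.0, -0.0199, 0.0, 0.0, 0.0]
```

>>> send_rows(
  series=[
    [-0.002, 0, -0.003, 0, 0.0127, 0],
    [-0.0042, 0, -0.006, 0, 0.0255, 0],
    [-0.0065, 0, -0.009, 0, 0.038, 0],
    [-0.009, 0, -0.012, 0, 0.051, 0],
    [-0.009, 0, -0.012, 0, 0.051, 0],
    [-0.009, 0, -0.012, 0, 0.051, 0],
  ],
)

```text
time: 3.32
tcp_pos: [500.6, -145.7, 131.0]
eef_rot: [-0.06, 0.66, 0.747, 0.051]
wrist_force: [-5.0, -1.1, 1.9]
opening: 0.147
grasp_force: 59.4
```

>>> send_rows(
  series=[
    [-0.01, 0, -0.0016, 0, 0, 0],
    [-0.0267, 0, -0.0043, 0, 0, 0],
    [-0.0434, 0, -0.007, 0, 0, 0],
    [-0.06, 0, -0.0097, 0, 0, 0],
    [-0.077, 0, -0.0124, 0, 0, 0],
    [-0.094, 0, -0.0151, 0, 0, 0],
    [-0.11, 0, -0.0178, 0, 0, 0],
    [-0.121, 0, -0.0195, 0, 0, 0],
  ],
)

```text
time: 3.98
tcp_pos: [516.3, -266.0, 131.1]
eef_rot: [-0.061, 0.659, 0.748, 0.052]
wrist_force: [-5.3, 0.7, 4.1]
opening: 0.145
grasp_force: 59.6
```

```bash
python3 - <<'E'
from h import *
print(Ti(pose()[0]), Ti([500.6,-145.7,131]),Ti([499.3,-135.3,120.3]),pose()[2]["wrist_force"])
arcrows([(.12,128),(.08,129),(.04,130),(0,131),(0,131),(0,132)],.16,125)
E
```

```text
[  -1.70250834 -147.0541722   131.10808748] [ -1.49322937 -25.72683941 131.        ] [ -1.41548917 -15.24619265 120.3       ] [-5.25261461  0.73185985  4.11111007]
[-0.0015, 0.0, 0.0027, 0.0, -0.0127, -0.0]
[-0.0012, 0.0, 0.0057, 0.0, -0.0255, -0.0]
[-0.0011, 0.0, 0.0088, 0.0, -0.0382, -0.0]
[-0.001, 0.0, 0.0119, -0.0, -0.0509, 0.0]
[-0.001, 0.0, 0.0119, -0.0, -0.0509, 0.0]
[-0.002, 0.0, 0.0118, -0.0, -0.0509, 0.0]
```

>>> send_rows(
  series=[
    [-0.0015, 0, 0.0027, 0, -0.0127, 0],
    [-0.0012, 0, 0.0057, 0, -0.0255, 0],
    [-0.0011, 0, 0.0088, 0, -0.038, 0],
    [-0.001, 0, 0.012, 0, -0.051, 0],
    [-0.002, 0, 0.012, 0, -0.051, 0],
    [-0.003, 0, 0.012, 0, -0.051, 0],
    [-0.003, 0, 0.012, 0, -0.051, 0],
  ],
)

```text
time: 4.57
tcp_pos: [515.9, -260.8, 120.1]
eef_rot: [-0.004, 0.66, 0.751, 0.001]
wrist_force: [-10.4, 7.8, 14.4]
opening: 0.146
grasp_force: 61.0
```

```bash
python3 - <<'E'
from h import *
print(Ti(pose()[0]),pose()[2]["wrist_force"])
E
```

```text
[  -1.48620011 -141.80034408  120.11242204] [-10.42708298   7.82856775  14.3649197 ]
```

>>> send_rows(
  series=[
    [0, 0, 0, 0, 0, 0],
    [0, 0, 0, 0, 0, 0],
    [0, 0, -0.03, 0, 0, 0],
    [0, 0, -0.07, 0, 0, 0],
    [0, 0, -0.11, 0, 0, 0],
  ],
  fingers=0.4,
)

```text
time: 4.98
tcp_pos: [517.4, -265.4, 228.3]
eef_rot: [-0.001, 0.661, 0.75, 0.0]
wrist_force: [1.0, -0.4, -0.1]
opening: 0.596
grasp_force: 0.0
```

```bash
python3 - <<'E'
from h import *
print(pose()[0],pose()[2]["wrist_force"])
S=rot("scr",yaw=43); g=np.array([438.3,223.3,70.8])
a=-S.as_matrix()[:,2]
print(a); rows([(g+a*100,S),(g+a*70,S)])
E
```

```text
[ 517.38475614 -265.41544047  228.29976506] [ 0.97990137 -0.37455326 -0.09994936]
[-0.39117819  0.41948725  0.81915204]
[0.5412, -0.05, 0.0771, -0.1802, -0.0926, 0.2916]
[0.5271, -0.04, 0.1016, -0.1802, -0.0926, 0.2916]
```

>>> send_rows(
  series=[
    [0.54, -0.05, 0.077, -0.18, -0.0926, 0.2916],
    [0.54, -0.05, 0.077, -0.18, -0.0926, 0.2916],
    [0.54, -0.05, 0.077, -0.18, -0.0926, 0.2916],
    [0.54, -0.05, 0.077, -0.18, -0.0926, 0.2916],
    [0.54, -0.05, 0.077, -0.18, -0.0926, 0.2916],
    [0.54, -0.05, 0.077, -0.18, -0.0926, 0.2916],
    [0.54, -0.05, 0.077, -0.18, -0.0926, 0.2916],
    [0.54, -0.05, 0.077, -0.18, -0.0926, 0.2916],
  ],
)

```text
time: 5.65
tcp_pos: [465.3, -25.8, 193.3]
eef_rot: [0.191, 0.84, 0.503, 0.069]
wrist_force: [0.1, 1.0, 1.3]
opening: 0.595
grasp_force: 0.0
```

```bash
python3 - <<'E'
from h import *
print(pose()[0],pose()[2]["wrist_force"])
c=eyes.camera("side"); W=cloud(c); X,Y,Z=W[...,0],W[...,1],W[...,2]
b=(abs(X-517)<30)&(abs(Y+262)<60)&(Z>119)&(Z<131); print("bar",b.sum(),cv2.minAreaRect(W[b][:,:2].astype(np.float32)),np.median(Z[b]))
S=rot("scr",yaw=43); g=np.array([438.3,223.3,70.8])
a=-S.as_matrix()[:,2]
rows([(g+a*100,S),(g+a*70,S)])
E
```

```text
[465.25217297 -25.8278625  193.31954755] [0.07040786 1.04876044 1.28899595]
bar 19 ((520.4483032226562, -242.465576171875), (6.282781600952148, 42.39676284790039), 5.326379299163818) 125.62740983578999
[0.2209, -0.1874, -0.0541, -0.0631, -0.0286, 0.1002]
[0.2173, -0.182, -0.0248, -0.0631, -0.0286, 0.1002]
```

>>> send_rows(
  series=[
    [0.221, -0.187, -0.054, -0.063, -0.0286, 0.1],
    [0.221, -0.187, -0.054, -0.063, -0.0286, 0.1],
    [0.221, -0.187, -0.054, -0.063, -0.0286, 0.1],
    [0.221, -0.187, -0.054, -0.063, -0.0286, 0.1],
    [0.221, -0.187, -0.054, -0.063, -0.0286, 0.1],
    [0.221, -0.187, -0.054, -0.063, -0.0286, 0.1],
    [0.221, -0.187, -0.054, -0.063, -0.0286, 0.1],
    [0.221, -0.187, -0.054, -0.063, -0.0286, 0.1],
  ],
)

```text
time: 6.37
tcp_pos: [415.9, 188.7, 160.3]
eef_rot: [0.28, 0.888, 0.349, 0.107]
wrist_force: [0.8, 0.7, -0.4]
opening: 0.598
grasp_force: 0.0
```

```bash
python3 - <<'E'
from h import *
p,Q,o=pose();print(p,Q.as_matrix().round(3).tolist(),o["joints"].round(2))
ims=[]
for n,(u,v) in dict(side=(250,220),top=(170,190)).items():
    c=eyes.camera(n); ims.append(cv2.resize(c["image"][v:v+120,u:u+130,::-1],None,fx=3,fy=3,interpolation=cv2.INTER_CUBIC))
    W=cloud(c); X,Y,Z=W[...,0],W[...,1],W[...,2]
    b=(abs(X-517)<30)&(abs(Y+262)<60)&(Z>119)&(Z<131); print(n,"bar",b.sum(),cv2.minAreaRect(W[b][:,:2].astype(np.float32)),np.median(Z[b]))
cv2.imwrite("pics/scr1.png",np.hstack(ims))
S=rot("scr",yaw=43.3); g=np.array([438.3,223.3,70.8]); a=-S.as_matrix()[:,2]
rows([(g+a*k,S) for k in (70,35,0)])
E
```

```text
[415.86866253 188.69761791 160.34373842] [[0.734, 0.559, 0.385], [0.679, -0.6, -0.423], [-0.005, 0.572, -0.82]] [-0.25  0.34 -0.79  1.99  0.87  1.28 -2.28]
side bar 56 ((518.7613525390625, -257.9410400390625), (12.595617294311523, 81.91722869873047), 5.543882846832275) 125.84386791127588
top bar 179 ((515.3269653320312, -260.83447265625), (14.313711166381836, 72.8105239868164), 7.261876583099365) 125.72012415747918
[0.0358, -0.0528, 0.0012, -0.0037, -0.0002, 0.002]
[0.0358, -0.0524, 0.0362, -0.0037, -0.0002, 0.002]
[0.0358, -0.052, 0.0712, -0.0037, -0.0002, 0.002]
```

View pics/scr1.png

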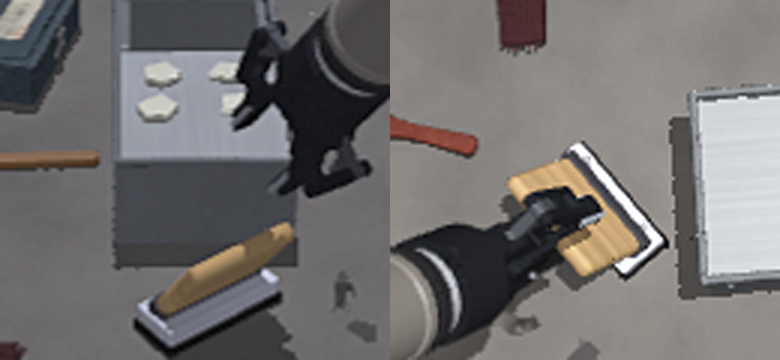

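>>> send_rows(
  series=[
    [0.036, -0.053, 0.001, -0.0037, 0, 0.002],
    [0.036, -0.053, 0.001, -0.0037, 0, 0.002],
    [0.036, -0.053, 0.001, -0.0037, 0, 0.002],
    [0.036, -0.053, 0.001, -0.0037, 0, 0.002],
  ],
)

```text
time: 6.8
tcp_pos: [413.5, 243.3, 128.5]
eef_rot: [0.285, 0.887, 0.346, 0.109]
wrist_force: [-0.1, -0.5, 0.3]
opening: 0.602
grasp_force: 0.0
```

```bash
python3 - <<'E'
from h import *
p,Q,o=pose();print(p,o["joints"].round(2))
c=eyes.camera("top"); cv2.imwrite("pics/scr2.png",cv2.resize(c["image"][200:320,150:300,::-1],None,fx=4,fy=4,interpolation=cv2.INTER_CUBIC))
S=rot("scr",yaw=43.3); g=np.array([438.3,223.3,70.8]); a=-S.as_matrix()[:,2]
rows([(g+a*k,S) for k in (70,35,0)])
E
```

```text
[413.48226297 243.26989907 128.53458224] [-0.39  0.49 -0.78  1.91  0.93  1.34 -2.42]
[0.0047, -0.0088, -0.0049, 0.0033, 0.0036, -0.0032]
[0.0051, -0.0091, 0.0301, 0.0033, 0.0036, -0.0032]
[0.0055, -0.0095, 0.0651, 0.0033, 0.0036, -0.0032]
```

View pics/scr2.png

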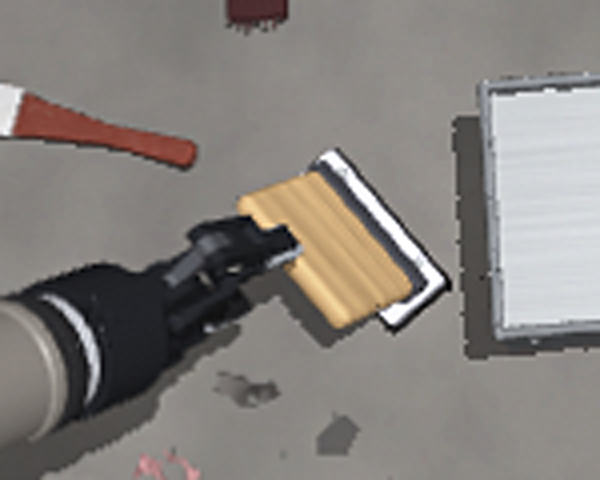

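>>> send_rows(
  series=[
    [0.005, -0.009, -0.005, 0.0033, 0.0036, -0.0032],
    [0.005, -0.009, -0.005, 0.0033, 0.0036, -0.0032],
    [0.005, -0.009, 0.01, 0.0033, 0.0036, -0.0032],
    [0.005, -0.009, 0.03, 0.0033, 0.0036, -0.0032],
    [0.005, -0.009, 0.03, 0.0033, 0.0036, -0.0032],
    [0.005, -0.009, 0.03, 0.0033, 0.0036, -0.0032],
  ],
)

```text
time: 7.35
tcp_pos: [424.7, 235.4, 99.3]
eef_rot: [0.281, 0.887, 0.351, 0.11]
wrist_force: [0.2, -0.0, -0.2]
opening: 0.598
grasp_force: 0.0
```

```bash
python3 - <<'E'
from h import *
p,Q,o=pose();print(p,o["joints"].round(2),o["wrist_force"])
S=rot("scr",yaw=43.3); g=np.array([438.3,223.3,70.8]); a=-S.as_matrix()[:,2]
rows([(g+a*k,S) for k in (35,0)])
E
```

```text
[424.70503267 235.4313564   99.3348484 ] [-0.38  0.53 -0.75  1.94  0.98  1.28 -2.45] [ 0.1839005  -0.00040586 -0.20364435]
[0.0016, -0.0015, -0.0012, 0.0006, 0.0011, -0.0005]
[0.0017, -0.0016, 0.0338, 0.0006, 0.0011, -0.0005]
```

>>> send_rows(
  series=[
    [0.001, -0.001, 0.012, 0, 0, 0],
    [0.001, -0.001, 0.024, 0, 0, 0],
    [0.0015, -0.0015, 0.035, 0, 0, 0],
    [0.0015, -0.0015, 0.035, 0, 0, 0],
  ],
)

```text
time: 7.68
tcp_pos: [438.8, 222.3, 68.5]
eef_rot: [0.281, 0.887, 0.351, 0.109]
wrist_force: [-1.1, 0.1, -0.1]
opening: 0.602
grasp_force: 0.0
```

>>> send_rows(
  series=[
    [0, 0, 0, 0, 0, 0],
    [0, 0, 0, 0, 0, 0],
    [0, 0, 0, 0, 0, 0],
    [0, 0, 0, 0, 0, 0],
    [0, 0, 0, 0, 0, 0],
  ],
  fingers=1,
)

```text
time: 8.1
tcp_pos: [438.9, 225.5, 71.2]
eef_rot: [0.28, 0.886, 0.352, 0.112]
wrist_force: [0.5, 0.3, 2.1]
opening: 0.179
grasp_force: 59.2
```

```bash
python3 - <<'E'
from h import *
p,Q,o=pose();print(p,Q.as_matrix().round(3).tolist(),o["joints"].round(2),o["wrist_force"])
S=rot("scr"); 
# grip point when sole at z over plate
def gp(y,z,x=0): return T([x,y+27.6,z+70.8])
rows([(p+[0,0,110],Q),(gp(202,140),S)])
E
```

```text
[438.89333585 225.48899237  71.22156103] [[0.728, 0.56, 0.395], [0.686, -0.596, -0.417], [0.002, 0.575, -0.818]] [-0.37  0.57 -0.72  1.97  1.04  1.23 -2.48] [0.53065945 0.29852048 2.08521797]
[0.0002, 0.0632, -0.09, 0.0, 0.0, 0.0]
[-0.059, 0.1671, -0.0533, 0.0003, -0.1145, 0.1623]
```

>>> send_rows(
  series=[
    [0, 0.016, -0.022, 0, 0, 0],
    [0, 0.038, -0.054, 0, 0, 0],
    [0, 0.063, -0.09, 0, 0, 0],
    [0, 0.063, -0.09, 0, 0, 0],
    [0, 0.063, -0.09, 0, 0, 0],
  ],
)

```text
time: 8.52
tcp_pos: [438.8, 227.1, 182.4]
eef_rot: [0.278, 0.887, 0.351, 0.114]
wrist_force: [-1.2, 0.1, -4.1]
opening: 0.179
grasp_force: 59.5
```

```bash
cat >> h.py <<'E'
def gp(y,z,x=0): return T([x,y+27.6,z+70.8])
E
python3 - <<'E'
from h import *
p,Q,o=pose();print(p,o["joints"].round(2),o["wrist_force"],o["grasp_force"],o["opening"])
S=rot("scr"); 
rows([(gp(202,125),S)])
E
```

```text
[438.81452267 227.09268785 182.3829711 ] [-0.29  0.39 -0.8   1.87  0.88  1.35 -2.26] [-1.19703347  0.09111265 -4.09822174] 59.457314014434814 0.1792265848704101
[-0.0602, 0.0959, 0.0502, -0.0009, -0.1156, 0.1614]
```

>>> send_rows(
  series=[
    [-0.06, 0.096, 0.05, -0.001, -0.1156, 0.1614],
    [-0.06, 0.096, 0.05, -0.001, -0.1156, 0.1614],
    [-0.06, 0.096, 0.05, -0.001, -0.1156, 0.1614],
    [-0.06, 0.096, 0.05, -0.001, -0.1156, 0.1614],
    [-0.06, 0.096, 0.05, -0.001, -0.1156, 0.1614],
    [-0.06, 0.096, 0.05, -0.001, -0.1156, 0.1614],
    [-0.06, 0.096, 0.05, -0.001, -0.1156, 0.1614],
    [-0.06, 0.096, 0.05, -0.001, -0.1156, 0.1614],
  ],
)

```text
time: 9.18
tcp_pos: [467.0, 106.4, 193.1]
eef_rot: [0.303, 0.951, 0.066, 0.017]
wrist_force: [0.3, -0.1, -2.7]
opening: 0.18
grasp_force: 60.2
```

```bash
python3 - <<'E'
from h import *
p,Q,o=pose();print(p,Ti(p),o["joints"].round(2),o["wrist_force"],o["grasp_force"],o["opening"])
S=rot("scr"); rows([(gp(202,105),S)])
a=[]
for n in ("top","side"):
    c=eyes.camera(n); W=cloud(c); b=Ti(W.reshape(-1,3)).reshape(W.shape)
    for z0,z1,nm in ((89,96,"rims"),(118,137,"blocktop")):
        m=(b[...,2]>z0)&(b[...,2]<z1)&(abs(b[...,0])<95)&(b[...,1]>(60 if nm=="rims" else 150))&(b[...,1]<250); q=b[m]
        print(n,nm,m.sum(),np.percentile(q[:,0],[1,99]).round(1),np.percentile(q[:,1],[1,99]).round(1),np.median(q[:,2]))
    u,v=(240,190) if n=="top" else (270,200)
    a.append(cv2.resize(c["image"][v:v+120,u:u+130,::-1],None,fx=3,fy=3,interpolation=cv2.INTER_CUBIC))
    for o in nets.outline_of("flake_1",n)[:5]:
        q=b[o["pixels"]]; print("fl",round(o["score"],2),np.nanmedian(q,0).round(),np.nanpercentile(q,[2,98],axis=0).round().tolist())
cv2.imwrite("pics/scr3.png",np.hstack(a))
E
```

```text
[467.0225255  106.37350199 193.10051871] [ -1.65933106 228.5731205  193.10051871] [-0.17  0.46 -0.63  1.7   0.73  1.54 -2.44] [ 0.27031813 -0.11001536 -2.74819503] 60.17951846122742 0.17952289934917157
[0.0018, -0.0108, 0.0135, 0.0016, 0.0012, 0.0025]
top rims 562 [-81.8  79. ] [ 63.6 234.8] 92.16619906051756
top blocktop 91 [-66.5  50. ] [175.1 223.6] 131.12052731403787
fl 0.71 [-37. 132.  87.] [[-53.0, 119.0, 83.0], [-22.0, 145.0, 91.0]]
fl 0.66 [33. 82. 89.] [[19.0, 67.0, 84.0], [47.0, 96.0, 94.0]]
fl 0.61 [ 37. 140.  88.] [[23.0, 123.0, 78.0], [54.0, 155.0, 93.0]]
fl 0.58 [-31.  77.  87.] [[-45.0, 66.0, 83.0], [-17.0, 86.0, 92.0]]
fl 0.57 [-23. 204. 170.] [[-64.0, 177.0, 132.0], [42.0, 244.0, 217.0]]
side rims 343 [-77.7  82.2] [ 66.6 239. ] 93.15968875699366
side blocktop 210 [-60.8  56.2] [191.4 229.8] 130.7541314271441
```

View pics/scr3.png

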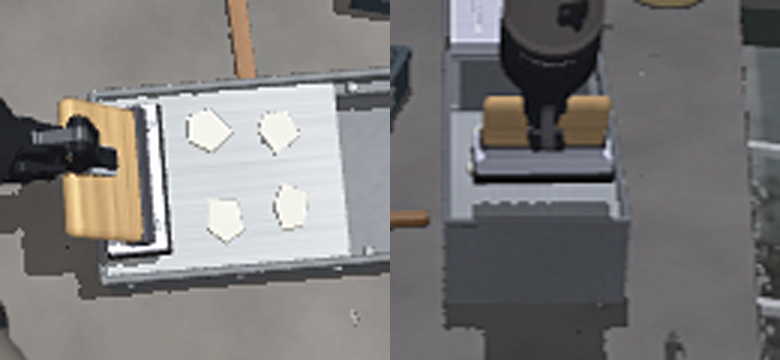

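```bash
python3 - <<'E'
from h import *
S=rot("scr"); rows([(gp(200,z,4.5),S) for z in (105,84,81)])
E
```

```text
[0.0058, -0.0101, 0.0157, 0.0017, 0.0007, 0.0016]
[0.0059, -0.0223, 0.0329, 0.0017, 0.0007, 0.0016]
[0.0059, -0.024, 0.0353, 0.0017, 0.0007, 0.0016]
```

>>> send_rows(
  series=[
    [0.006, -0.004, 0.005, 0.0017, 0.0007, 0.0016],
    [0.006, -0.01, 0.0157, 0.0017, 0.0007, 0.0016],
    [0.006, -0.016, 0.025, 0.0017, 0.0007, 0.0016],
    [0.006, -0.022, 0.033, 0.0017, 0.0007, 0.0016],
    [0.006, -0.0235, 0.035, 0.0017, 0.0007, 0.0016],
    [0.006, -0.0235, 0.035, 0.0017, 0.0007, 0.0016],
  ],
)

```text
time: 9.88
tcp_pos: [473.7, 105.3, 151.4]
eef_rot: [0.3, 0.952, 0.062, 0.019]
wrist_force: [-0.3, 0.1, -2.6]
opening: 0.179
grasp_force: 60.2
```

```bash
python3 - <<'E'
from h import *
p,Q,o=pose();print(p,Ti(p),R.from_matrix(rot("scr").as_matrix().T@Q.as_matrix()).as_rotvec(degrees=True),o["wrist_force"],o["wrist_torque"])
for n in ("top","side"):
    c=eyes.camera(n); W=cloud(c); b=Ti(W.reshape(-1,3)).reshape(W.shape)
    m=(b[...,2]>100)&(b[...,2]<109)&(abs(b[...,0])<72)&(b[...,1]>150)&(b[...,1]<232); q=b[m]
    print(n,m.sum(),np.percentile(q[:,0],[1,99]).round(1),np.percentile(q[:,1],[1,99]).round(1),np.median(q[:,2]), cv2.minAreaRect(q[:,:2].astype(np.float32)))
E
```

```text
[473.65283828 105.31061627 151.37672116] [  4.77384676 226.64828369 151.37672116] [-0.03399687 -0.16400872  0.07312472] [-0.27302137  0.11385971 -2.61311858] [9.82544044e-01 1.12381930e-01 8.43473075e-04]
top 213 [-57.6  57. ] [176.2 220.3] 104.59729720589758 ((-0.9547080993652344, 194.19778442382812), (43.366451263427734, 116.33873748779297), 84.42668151855469)
side 258 [-52.6  61.1] [188.  226.9] 105.04106558231365 ((3.8112716674804688, 205.55136108398438), (49.07339096069336, 114.77637481689453), 89.03881072998047)
```

>>> send_rows(
  series=[
    [0, -0.0006, 0.0008, 0, 0, 0],
    [0, -0.0011, 0.0016, 0, 0, 0],
    [0, -0.0011, 0.0016, 0, 0, 0],
  ],
)

```text
time: 10.23
tcp_pos: [474.5, 105.9, 151.3]
eef_rot: [0.3, 0.952, 0.061, 0.02]
wrist_force: [-1.0, 0.2, 2.8]
opening: 0.184
grasp_force: 60.9
```

>>> send_rows(
  series=[
    [0, 0.006, 0.0047, 0, 0, 0],
    [0, 0.0145, 0.0107, 0, 0, 0],
    [0, 0.0227, 0.0164, 0, 0, 0],
    [0, 0.031, 0.022, 0, 0, 0],
    [0, 0.039, 0.028, 0, 0, 0],
    [0, 0.047, 0.0335, 0, 0, 0],
    [0, 0.0555, 0.039, 0, 0, 0],
    [0, 0.0637, 0.045, 0, 0, 0],
  ],
)

```text
time: 10.9
tcp_pos: [484.8, 28.7, 151.2]
eef_rot: [0.299, 0.952, 0.061, 0.021]
wrist_force: [-0.8, 4.2, 7.3]
opening: 0.176
grasp_force: 61.9
```

```bash
python3 - <<'E'
from h import *
p,Q,o=pose();print(p,Ti(p),R.from_matrix(rot("scr").as_matrix().T@Q.as_matrix()).as_rotvec(degrees=True),o["wrist_force"],o["joints"].round(2))
S=rot("scr"); rows([(T([4.5,y,p[2]]),S) for y in (140,130,120,110,100,90,80,73)])
c=eyes.camera("top"); W=cloud(c); b=Ti(W.reshape(-1,3)).reshape(W.shape)
for f in nets.outline_of("flake_1","top")[:5]:
    q=b[f["pixels"]]; print("fl",round(f["score"],2),np.nanmedian(q,0).round(),np.nanpercentile(q,[2,98],axis=0).round().tolist())
E
```

```text
[484.81819684  28.71429862 151.17110726] [  5.77831521 149.24898038 151.17110726] [0.07710343 0.06477959 0.17924588] [-0.76617826  4.24562208  7.3207983 ] [-0.04  0.45 -0.59  1.82  0.79  1.37 -2.4 ]
[-0.0013, 0.0076, 0.0053, -0.0004, -0.0004, -0.001]
[-0.0012, 0.0158, 0.011, -0.0004, -0.0004, -0.001]
[-0.0012, 0.024, 0.0167, -0.0004, -0.0004, -0.001]
[-0.0012, 0.0322, 0.0225, -0.0004, -0.0004, -0.001]
[-0.0012, 0.0404, 0.0282, -0.0004, -0.0004, -0.001]
[-0.0012, 0.0486, 0.0339, -0.0004, -0.0004, -0.001]
[-0.0011, 0.0568, 0.0396, -0.0004, -0.0004, -0.001]
[-0.0011, 0.0625, 0.0436, -0.0004, -0.0004, -0.001]
fl 0.51 [-36.  83.  87.] [[-51.0, 72.0, 84.0], [-22.0, 94.0, 91.0]]
```

>>> send_rows(
  series=[
    [-0.001, 0.0076, 0.0053, 0, 0, 0],
    [-0.001, 0.0158, 0.011, 0, 0, 0],
    [-0.001, 0.024, 0.0167, 0, 0, 0],
    [-0.001, 0.0322, 0.0225, 0, 0, 0],
    [-0.001, 0.0404, 0.028, 0, 0, 0],
    [-0.001, 0.0486, 0.034, 0, 0, 0],
    [-0.001, 0.0568, 0.0396, 0, 0, 0],
    [-0.001, 0.0625, 0.0436, 0, 0, 0],
  ],
)

```text
time: 11.67
tcp_pos: [493.6, -47.6, 151.2]
eef_rot: [0.3, 0.952, 0.061, 0.021]
wrist_force: [-0.2, 4.1, 7.5]
opening: 0.178
grasp_force: 61.9
```

```bash
python3 - <<'E'
from h import *
p,Q,o=pose();print(p,Ti(p),o["wrist_force"])
S=rot("scr"); rows([(T([4.5,y,p[2]+.5]),S) for y in (73,67)])
a=[]
for n in ("top","side"):
    c=eyes.camera(n)
    u,v=(290,190) if n=="top" else (250,170)
    a.append(cv2.resize(c["image"][v:v+120,u:u+130,::-1],None,fx=3,fy=3,interpolation=cv2.INTER_CUBIC))
cv2.imwrite("pics/push.png",np.hstack(a))
E
```

```text
[493.60879345 -47.55898623 151.15118696] [  4.47105323  72.48193253 151.15118696] [-0.22635223  4.07853257  7.49712113]
[0.0, -0.0001, -0.0007, 0.0, -0.0002, -0.001]
[0.0, 0.0048, 0.0027, 0.0, -0.0002, -0.001]
```

View pics/push.png

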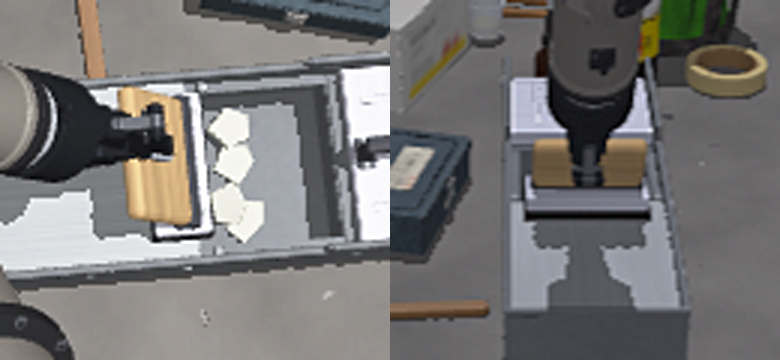

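```bash
python3 - <<'E'
from h import *
c=eyes.camera("top"); W=cloud(c); b=Ti(W.reshape(-1,3)).reshape(W.shape)
for f in nets.outline_of("flake_1","top")[:5]:
    q=b[f["pixels"]]; print("fl",round(f["score"],2),np.nanmedian(q,0).round(),np.nanpercentile(q,[2,98],axis=0).round().tolist())
p,Q,o=pose();S=rot("scr"); rows([(T([4.5,y,p[2]+z]),S) for y,z in ((78,2),(90,5),(105,5),(120,5),(135,5),(150,5),(165,5),(175,5))])
E
```

```text
fl 0.56 [ 12. -10.  18.] [[-3.0, -24.0, 13.0], [28.0, 4.0, 22.0]]
fl 0.46 [ 45. -12.  16.] [[30.0, -28.0, 8.0], [60.0, 4.0, 21.0]]
[0.0003, -0.0045, -0.0056, 0.001, 0.0003, -0.0012]
[0.0003, -0.0126, -0.015, 0.001, 0.0003, -0.0012]
[0.0002, -0.0248, -0.0236, 0.001, 0.0003, -0.0012]
[0.0002, -0.0371, -0.0322, 0.001, 0.0003, -0.0012]
[0.0001, -0.0493, -0.0409, 0.001, 0.0003, -0.0012]
[0.0001, -0.0616, -0.0495, 0.001, 0.0003, -0.0012]
[0.0, -0.0739, -0.0582, 0.001, 0.0003, -0.0012]
[-0.0, -0.082, -0.0639, 0.001, 0.0003, -0.0012]
```

>>> send_rows(
  series=[
    [0, -0.0045, -0.0056, 0, 0, 0],
    [0, -0.0126, -0.015, 0, 0, 0],
    [0, -0.0248, -0.0236, 0, 0, 0],
    [0, -0.0371, -0.0322, 0, 0, 0],
    [0, -0.0493, -0.041, 0, 0, 0],
    [0, -0.0616, -0.0495, 0, 0, 0],
    [0, -0.074, -0.058, 0, 0, 0],
    [0, -0.082, -0.064, 0, 0, 0],
  ],
)

```text
time: 12.53
tcp_pos: [478.2, 59.6, 154.1]
eef_rot: [0.298, 0.952, 0.064, 0.019]
wrist_force: [0.6, 0.3, -3.0]
opening: 0.175
grasp_force: 60.3
```

```bash
python3 - <<'E'
from h import *
p,Q,o=pose();print(p,Ti(p),o["wrist_force"])
S=rot("scr"); rows([(T([4.5,178,z]),S) for z in (154,151.5,150.5)])
E
```

```text
[478.2451023   59.58395929 154.08373677] [  3.31821172 180.71466666 154.08373677] [ 0.59481539  0.25873269 -3.01711209]
[0.0012, 0.0022, 0.0016, -0.0013, 0.0003, 0.0007]
[0.0012, 0.0008, 0.0037, -0.0013, 0.0003, 0.0007]
[0.0012, 0.0002, 0.0045, -0.0013, 0.0003, 0.0007]
```

>>> send_rows(
  series=[
    [0.001, 0.001, 0.002, -0.0013, 0, 0],
    [0.001, 0.0003, 0.0035, -0.0013, 0, 0],
    [0.001, 0, 0.0042, -0.0013, 0, 0],
    [0.001, 0, 0.0045, -0.0013, 0, 0],
    [0.001, 0, 0.0045, -0.0013, 0, 0],
  ],
)

```text
time: 12.95
tcp_pos: [480.8, 51.8, 151.7]
eef_rot: [0.302, 0.951, 0.06, 0.019]
wrist_force: [0.7, -0.3, -2.5]
opening: 0.179
grasp_force: 60.2
```

>>> send_rows(
  series=[
    [0, -0.0005, 0.0006, 0, 0, 0],
    [0, -0.001, 0.0014, 0, 0, 0],
    [0, -0.001, 0.0014, 0, 0, 0],
    [0, -0.001, 0.0014, 0, 0, 0],
  ],
)

```text
time: 13.28
tcp_pos: [481.2, 52.4, 151.1]
eef_rot: [0.303, 0.951, 0.061, 0.02]
wrist_force: [-0.8, -1.1, 4.2]
opening: 0.179
grasp_force: 60.9
```

>>> send_rows(
  series=[
    [0, 0, 0, 0, 0, 0],
    [0, 0, 0, 0, 0, 0],
    [0, 0, -0.01, 0, 0, 0],
    [0, 0, -0.035, 0, 0, 0],
    [0, 0, -0.07, 0, 0, 0],
    [0, 0, -0.1, 0, 0, 0],
    [0, 0, -0.1, 0, 0, 0],
  ],
  fingers=0.4,
)

```text
time: 13.87
tcp_pos: [474.8, 116.9, 236.6]
eef_rot: [0.298, 0.952, 0.063, 0.025]
wrist_force: [1.0, 1.9, 0.4]
opening: 0.6
grasp_force: 0.0
```

```bash
python3 - <<'E'
from h import *
p,Q,o=pose();print(p,Ti(p),o["wrist_force"])
C=rot("cover"); rows([(p+[0,0,60],Q),((515.9,-260.8,220),C)])
a=[]
for n in ("top","side"):
    c=eyes.camera(n); W=cloud(c); b=Ti(W.reshape(-1,3)).reshape(W.shape)
    m=(b[...,2]>100)&(b[...,2]<109)&(abs(b[...,0])<72)&(b[...,1]>100)&(b[...,1]<232); q=b[m]
    print(n,m.sum(),cv2.minAreaRect(q[:,:2].astype(np.float32)),np.median(q[:,2]))
    for f in nets.outline_of("flake_1",n)[:5]:
        q=b[f["pixels"]]; print("fl",round(f["score"],2),np.nanmedian(q,0).round(),np.nanpercentile(q,[2,98],axis=0).round().tolist())
    u,v=(270,190) if n=="top" else (250,170)
    a.append(cv2.resize(c["image"][v:v+120,u:u+130,::-1],None,fx=3,fy=3,interpolation=cv2.INTER_CUBIC))
cv2.imwrite("pics/down.png",np.hstack(a))
E
```

```text
[474.81809422 116.94847984 236.61880522] [  7.45811511 238.03214917 236.61880522] [1.02302509 1.88952062 0.40333452]
[0.0006, 0.0342, -0.0493, 0.0, 0.0, 0.0]
[-0.0105, 0.3025, 0.2303, 0.154, 0.1488, -0.483]
top 214 ((-0.06463241577148438, 141.93270874023438), (43.35017013549805, 116.84514617919922), 85.3342514038086) 104.95920936093592
fl 0.67 [-25.  -1.  21.] [[-42.0, -13.0, 15.0], [-8.0, 11.0, 27.0]]
fl 0.64 [ -6. -42.  81.] [[-81.0, -231.0, 5.0], [75.0, 227.0, 112.0]]
fl 0.59 [-41. -19.  16.] [[-52.0, -30.0, 11.0], [-26.0, -7.0, 18.0]]
fl 0.49 [ 46. -12.  17.] [[33.0, -26.0, 13.0], [59.0, 4.0, 23.0]]
side 260 ((3.3352813720703125, 151.28256225585938), (115.14801788330078, 44.989341735839844), 0.8808329701423645) 104.4999250674154
```

View pics/down.png

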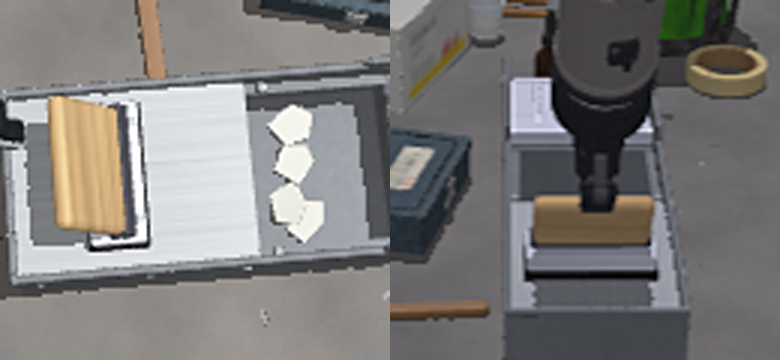

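>>> send_rows(
  series=[
    [-0.01, 0.3, 0.225, 0.154, 0.149, -0.483],
    [-0.01, 0.3, 0.225, 0.154, 0.149, -0.483],
    [-0.01, 0.3, 0.225, 0.154, 0.149, -0.483],
    [-0.01, 0.3, 0.225, 0.154, 0.149, -0.483],
    [-0.01, 0.3, 0.225, 0.154, 0.149, -0.483],
    [-0.01, 0.3, 0.225, 0.154, 0.149, -0.483],
    [-0.01, 0.3, 0.225, 0.154, 0.149, -0.483],
    [-0.01, 0.3, 0.225, 0.154, 0.149, -0.483],
  ],
)

```text
time: 14.73
tcp_pos: [498.5, -145.6, 222.2]
eef_rot: [0.171, 0.892, 0.418, 0.002]
wrist_force: [-0.2, 0.2, 0.4]
opening: 0.6
grasp_force: 0.0
```

```bash
python3 - <<'E'
from h import *
p,Q,o=pose();print(p,Ti(p),o["wrist_force"],o["joints"].round(2))
C=rot("cover"); rows([((516.2,-261,180),C)])
E
```

```text
[ 498.53531076 -145.64926186  222.20217567] [ -3.5333524  -25.40525886 222.20217567] [-0.24111802  0.17650297  0.44628931] [ 0.59  0.19 -0.61  1.83  0.48  1.06 -0.92]
[-0.0687, 0.0686, 0.0773, 0.0752, 0.0835, -0.2606]
```

>>> send_rows(
  series=[
    [-0.0687, 0.0686, 0.0773, 0.0752, 0.0835, -0.2606],
    [-0.0687, 0.0686, 0.0773, 0.0752, 0.0835, -0.2606],
    [-0.0687, 0.0686, 0.0773, 0.0752, 0.0835, -0.2606],
    [-0.0687, 0.0686, 0.0773, 0.0752, 0.0835, -0.2606],
    [-0.0687, 0.0686, 0.0773, 0.0752, 0.0835, -0.2606],
    [-0.0687, 0.0686, 0.0773, 0.0752, 0.0835, -0.2606],
    [-0.0687, 0.0686, 0.0773, 0.0752, 0.0835, -0.2606],
    [-0.0687, 0.0686, 0.0773, 0.0752, 0.0835, -0.2606],
  ],
)

```text
time: 15.4
tcp_pos: [516.1, -260.4, 179.3]
eef_rot: [-0.001, 0.659, 0.752, 0.0]
wrist_force: [-0.6, 0.7, -0.6]
opening: 0.6
grasp_force: 0.0
```

```bash
python3 - <<'E'
from h import *
p,Q,o=pose();print(p,Ti(p),o["wrist_force"],o["joints"].round(2))
C=rot("cover"); rows([((516.2,-261,z),C) for z in (160,140,119)])
E
```

```text
[ 516.0875751  -260.4004844   179.33674878] [  -1.21057308 -141.4678702   179.33674878] [-0.60580199  0.67180673 -0.60258623] [ 0.92  0.51 -0.71  1.52  0.34  1.24  0.3 ]
[-0.0007, 0.0001, 0.0193, -0.0003, -0.0008, -0.0001]
[-0.0007, 0.0001, 0.0393, -0.0003, -0.0008, -0.0001]
[-0.0008, 0.0001, 0.0603, -0.0003, -0.0008, -0.0001]
```

>>> send_rows(
  series=[
    [0, 0, 0.02, 0, 0, 0],
    [0, 0, 0.04, 0, 0, 0],
    [0, 0, 0.06, 0, 0, 0],
    [0, 0, 0.06, 0, 0, 0],
    [0, 0, 0.06, 0, 0, 0],
  ],
)

```text
time: 15.82
tcp_pos: [516.1, -258.6, 119.1]
eef_rot: [-0.001, 0.66, 0.751, 0.0]
wrist_force: [-1.0, -0.3, 0.0]
opening: 0.597
grasp_force: 0.0
```

>>> send_rows(
  series=[
    [0, 0, 0, 0, 0, 0],
    [0, 0, 0, 0, 0, 0],
    [0, 0, 0, 0, 0, 0],
    [0, 0, 0, 0, 0, 0],
  ],
  fingers=1,
)

```text
time: 16.15
tcp_pos: [515.6, -258.9, 122.5]
eef_rot: [-0.0, 0.66, 0.751, -0.002]
wrist_force: [-7.5, 0.3, 6.2]
opening: 0.152
grasp_force: 59.9
```

```bash
python3 - <<'E'
from h import *
p,Q,o=pose();print(p,Ti(p),o["wrist_force"])
arcrows([(.04,130),(.08,129.5),(.12,129),(.16,128),(.16,128),(.16,128)],0,130);print()
arcrows([(.16,s) for s in (118,101,84,67,50,33,16,6)],.16,128)
E
```

```text
[ 515.59481112 -258.92877955  122.53854283] [  -1.5056958  -139.94417926  122.53854283] [-7.47950016  0.25911055  6.20216827]
[-0.0015, 0.0, -0.0031, 0.0, 0.0127, -0.0]
[-0.0027, 0.0, -0.0061, 0.0, 0.0255, -0.0]
[-0.004, 0.0, -0.0091, 0.0, 0.0382, -0.0]
[-0.0049, 0.0, -0.012, 0.0, 0.0509, 0.0]
[-0.0049, 0.0, -0.012, 0.0, 0.0509, 0.0]
[-0.0049, 0.0, -0.012, 0.0, 0.0509, 0.0]

[0.0099, -0.0, 0.0016, 0.0, 0.0, 0.0]
[0.0267, -0.0, 0.0043, 0.0, 0.0, 0.0]
[0.0434, -0.0, 0.007, 0.0, 0.0, 0.0]
[0.0602, -0.0, 0.0097, 0.0, 0.0, 0.0]
[0.077, -0.0, 0.0124, 0.0, 0.0, 0.0]
[0.0938, -0.0, 0.0151, 0.0, 0.0, 0.0]
[0.1106, -0.0, 0.0178, 0.0, 0.0, 0.0]
[0.1204, -0.0, 0.0194, 0.0, 0.0, 0.0]
```

>>> send_rows(
  series=[
    [-0.0015, 0, -0.003, 0, 0.0127, 0],
    [-0.0027, 0, -0.006, 0, 0.0255, 0],
    [-0.004, 0, -0.009, 0, 0.038, 0],
    [-0.005, 0, -0.012, 0, 0.051, 0],
    [-0.005, 0, -0.012, 0, 0.051, 0],
    [-0.005, 0, -0.012, 0, 0.051, 0],
  ],
)

```text
time: 16.65
tcp_pos: [516.3, -265.2, 133.6]
eef_rot: [-0.06, 0.658, 0.749, 0.051]
wrist_force: [-5.4, -1.2, 2.2]
opening: 0.148
grasp_force: 59.4
```

>>> send_rows(
  series=[
    [0.01, 0, 0.0016, 0, 0, 0],
    [0.0267, 0, 0.0043, 0, 0, 0],
    [0.0434, 0, 0.007, 0, 0, 0],
    [0.06, 0, 0.0097, 0, 0, 0],
    [0.077, 0, 0.0124, 0, 0, 0],
    [0.094, 0, 0.0151, 0, 0, 0],
    [0.11, 0, 0.0178, 0, 0, 0],
    [0.12, 0, 0.0194, 0, 0, 0],
  ],
)

```text
time: 17.32
tcp_pos: [500.2, -142.5, 133.4]
eef_rot: [-0.06, 0.657, 0.75, 0.051]
wrist_force: [-5.8, -2.1, 2.1]
opening: 0.145
grasp_force: 59.3
```

```bash
python3 - <<'E'
from h import *
p,Q,o=pose();print(p,Ti(p),o["wrist_force"],Q.as_matrix()[:,0])
y=Ti(p)[1]; th=np.arcsin(Q.as_matrix()[2,0]); s=-(y+9.94)+78*np.cos(th)-37*np.sin(th)-78; print("travel",s,th)
arcrows([(.16,s-3),(.16,1),(.16,0),(.12,-1),(.08,-1),(.04,-1),(0,0),(0,0)],.16,s)
E
```

```text
[ 500.21235497 -142.5479068   133.35505452] [ -1.46335599 -22.55113983 133.35505452] [-5.82547248 -2.1499913   2.1396736 ] [-0.12990377  0.97914282  0.1562189 ]
travel 5.873392151601877 0.15686138753189952
[0.003, -0.0, 0.0005, 0.0, 0.0, 0.0]
[0.0048, -0.0, 0.0008, 0.0, 0.0, 0.0]
[0.0058, -0.0, 0.0009, 0.0, 0.0, 0.0]
[0.0082, -0.0, 0.0042, 0.0, -0.0127, -0.0]
[0.0095, -0.0, 0.0074, 0.0, -0.0255, -0.0]
[0.0107, -0.0, 0.0107, 0.0, -0.0382, -0.0]
[0.0107, -0.0, 0.0138, -0.0, -0.0509, 0.0]
[0.0107, -0.0, 0.0138, -0.0, -0.0509, 0.0]
```

>>> send_rows(
  series=[
    [0.003, 0, 0.0005, 0, 0, 0],
    [0.0055, 0, 0.0009, 0, 0, 0],
    [0.0065, 0, 0.001, 0, 0, 0],
    [0.0065, 0, 0.001, 0, 0, 0],
  ],
)

```text
time: 17.65
tcp_pos: [499.5, -137.2, 133.4]
eef_rot: [-0.06, 0.657, 0.75, 0.051]
wrist_force: [-6.4, -1.3, 2.3]
opening: 0.148
grasp_force: 59.4
```

```bash
python3 - <<'E'
from h import *
p,Q,o=pose();print(p,Ti(p),o["wrist_force"])
y=Ti(p)[1]; th=np.arcsin(Q.as_matrix()[2,0]); s=-(y+9.94)+78*np.cos(th)-37*np.sin(th)-78; print("travel",s,th)
arcrows([(.12,s),(.08,s),(.04,s),(0,s),(0,s)],.16,s)
E
```

```text
[ 499.48984805 -137.18345757  133.3516404 ] [ -1.47475702 -17.13826612 133.3516404 ] [-6.39216033 -1.26735688  2.33489469]
travel 0.46055947316366996 0.15686054556174486
[0.0014, -0.0, 0.0031, 0.0, -0.0127, -0.0]
[0.0027, -0.0, 0.0064, 0.0, -0.0255, -0.0]
[0.0039, -0.0, 0.0096, 0.0, -0.0382, -0.0]
[0.0049, -0.0, 0.0129, -0.0, -0.0509, 0.0]
[0.0049, -0.0, 0.0129, -0.0, -0.0509, 0.0]
```

>>> send_rows(
  series=[
    [0.0015, 0, 0.0003, 0, 0, 0],
    [0.003, 0, 0.0034, 0, -0.0127, 0],
    [0.0042, 0, 0.0066, 0, -0.0255, 0],
    [0.0054, 0, 0.0098, 0, -0.038, 0],
    [0.0062, 0, 0.013, 0, -0.051, 0],
    [0.0062, 0, 0.013, 0, -0.051, 0],
    [0.0062, 0, 0.013, 0, -0.051, 0],
  ],
)

```text
time: 18.23
tcp_pos: [498.6, -129.9, 122.4]
eef_rot: [0.001, 0.66, 0.752, -0.003]
wrist_force: [-7.4, -3.1, 7.1]
opening: 0.148
grasp_force: 60.0
```

```bash
python3 - <<'E'
from h import *
p,Q,o=pose();print(p,Ti(p),o["wrist_force"])
E
```

```text
[ 498.64850035 -129.88056312  122.367579  ] [ -1.34927362  -9.78813774 122.367579  ] [-7.37645768 -3.13580523  7.11622268]
```

>>> send_rows(
  series=[
    [0, 0, 0, 0, 0, 0],
    [0, 0, 0, 0, 0, 0],
    [0, 0, -0.03, 0, 0, 0],
    [0, 0, -0.07, 0, 0, 0],
    [0, 0, -0.11, 0, 0, 0],
    [-0.05, -0.05, -0.15, 0, 0, 0],
    [-0.09, -0.09, -0.17, 0, 0, 0],
    [-0.12, -0.12, -0.18, 0, 0, 0],
  ],
  fingers=0.4,
)

```text
time: 18.9
tcp_pos: [432.7, -217.9, 284.6]
eef_rot: [0.004, 0.658, 0.753, 0.002]
wrist_force: [0.6, -0.4, 0.7]
opening: 0.598
grasp_force: 0.0
```

```bash
python3 - <<'E'
from h import *
p,Q,o=pose();print(p,o["wrist_force"],o["time"])
for n in ("top","side"):
    c=eyes.camera(n); W=cloud(c); b=Ti(W.reshape(-1,3)).reshape(W.shape)
    m=(b[...,2]>119)&(b[...,2]<131)&(abs(b[...,0])<30)&(b[...,1]<60)&(b[...,1]>-80); q=b[m]
    print(n,m.sum(),m.sum() and (cv2.minAreaRect(q[:,:2].astype(np.float32)),np.median(q[:,2])))
    print([(f["score"],np.nanmedian(b[f["pixels"]],0).round()) for f in nets.outline_of("flake_1",n)[:3]])
    for k in ("black_can","dropper_bottle","flat_brush"): print(k,[np.nanmedian(W[f["pixels"]],0).round() for f in nets.outline_of(k,n)[:1]])
    m=(b[...,2]>80)&(b[...,2]<92)&(abs(b[...,0])<60)&(b[...,1]<27)&(b[...,1]>-80); A=np.c_[b[m][:,:2],np.ones(m.sum())]; print("sheet slope",np.linalg.lstsq(A,b[m][:,2],rcond=None)[0],m.sum())
cv2.imwrite("pics/end.png",c["image"][...,::-1])
E
```

```text
[ 432.67168521 -217.907502    284.62511284] [ 0.64135442 -0.38238323  0.65616733] 18.9
top 183 (((-1.7858452796936035, -12.443706512451172), (75.25007629394531, 14.943016052246094), 89.01126861572266), np.float64(125.88457621718749))
[]
black_can [array([ 467., -467.,  191.])]
dropper_bottle []
flat_brush [array([526., 441.,  13.])]
sheet slope [9.18114176e-04 6.61349831e-04 8.59825115e+01] 1854
side 68 (((2.1127233505249023, -8.91452407836914), (13.323493003845215, 73.62062072753906), 1.5254497528076172), np.float64(126.21068166753344))
[]
black_can [array([ 485., -439.,  122.])]
dropper_bottle [array([ 572., -444.,   60.])]
flat_brush [array([530., 460.,  13.])]
sheet slope [-7.97991280e-04 -2.55265835e-03  8.60695943e+01] 635
```

View pics/end.png

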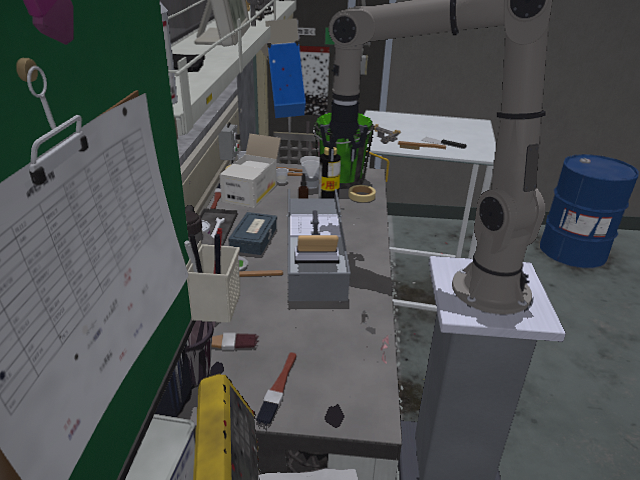

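The picture shows the cover shut (bar at about pixel 314,225) and lying flat. The scraper stands on the plate (about 318,250), and the brush, bottle and can are where they were.

```bash
python3 -c "
from h import *
print(r.close_job())"
```

```text
the job is handed in; nothing more can be done
None
```

The job is done and handed in at about 19 s: all four flakes are in the well, the scraper is flat on the plate, the cover is shut flat at about zero travel, and the brush, bottle and can were not touched.

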